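Weigh the power bank on its sprung hand scale

TASK

Lift the power bank out of the parts compartment by its body, not by the scale fixed on top of it, set it down flat in the middle of the round weighing mat with the scale on top, and let go. Then take it again by the black crossbar of the scale, raise it until the power bank hangs about two centimetres or more clear of the mat, hold it there for two seconds, lower it until it rests in the middle of the mat again, and only then let go. Do not drop it or tip it over, and leave the phone, the flat box and the speakers where they lie.

Things in the scene. Friction and masses are not known exactly. Their poses are not given: they have to be found in the camera images.
- pack: Beige power bank lying flat: 190 (its x) x 58 (y) x 40 high, about 0.3 to 0.5 kg, evenly spread; origin at underside centre, z up. A steel stirrup (middle 30 mm, 62 wide, to z 43) carries a sprung hand scale standing over the middle (white tube 26 dia, z 48 to 86 mm). Grip the body across its width near an end (x about +-75, z about 25 mm). Starts on the larger bay's floor, along it.
- scale (a joint): Stretch of the sprung scale in m: 0 at rest, to 0.06 as the crossbar is pulled up. About 150 N/m, 0.75 N preload (some 15 to 30 mm under the bank's weight). It only slides along the bank's z, cannot swing or come off, and returns to 0 by itself.
- scale_bar (a point): Centre of the scale's black crossbar: 80 long (along the bank's y), 16 thick (along the bank's x), 18 high; 122 mm above the bank's underside when unstretched. Under it is only a 12 mm dia neck, 27 mm long, before the tube: grip from above across the 16 mm.
- tray: Parts compartment: fixed open aluminium tray 180 (its x) x 330 (y), walls 25 high, 3 thick, floor top 3 mm above the counter; origin at underside centre. A low wall at y = +88 mm parts the larger bay (y -162 to +86, power bank) from the smaller (speakers). Its lid is folded back flat on the counter on the +x side (4 thick, x 100 to 250 mm).
- mat: Round black weighing mat, 280 diameter, 3 thick, fixed flat on the counter on the other side from the compartment; origin at its underside centre.
- film_box: Bystander: blue rigid screen protector box 90 (x) x 170 (y) x 18, lying on the folded-back lid; origin at underside centre.
- phone: Bystander: black phone 74 (x) x 152 (y) x 9 lying on the counter just beyond the mat; origin at underside centre.
- speaker0: Bystander: black earpiece speaker 40 x 24 x 12 in the smaller bay; origin at underside centre.
- speaker1: Bystander: as speaker0.
- speaker2: Bystander: as speaker0.
There are look-alikes about, which are no part of the job. There is more than one size of the pack; the job needs the larger.

How it is judged:
By the outcome, as a careful person would: the job done as asked, in the order asked, and still so for the second after the job is handed in, with the robot touching nothing.
It also fails if it takes over 64 s, if anything falls off the work surface, if the arm or the gripper's body presses on something with over 40 N, if the wrist force passes 120 N, or if a joint passes its speed limit or range.

ROBOT

A 6-joint arm with a two-finger parallel gripper is mounted at the origin on the work surface. World frame = base frame: x ahead of the robot, y to its left, z up, the work surface at z = 0. Lengths are in m, angles in degrees, forces in N, time in s.
With the tool pointing down it reaches from about 0.35 to 0.875 m from the base axis. Payload 4.2 kg.
Tool frame: the origin (TCP) lies between the finger pads; the fingertips stand 14 mm ahead of it and the grasp point (between the pads) lies 5 mm behind it; x points along the fingers, y is the direction in which the jaws open and shut, and the axes are right-handed (so a half turn about x gives the same grasp; the last joint's range is limited). The gripper opens to 87 mm and grips with 3 to 60 N. Pads are 19 mm wide; open, the fingers measure 117 mm over their backs; the gripper's body (75 mm by 190 mm) begins 51 mm behind the grasp point.
Start: joints at [-48.266, 22.042, 0.453, 0, -68.411, -14.817], TCP at [0.283, -0.557, 0.237] pointing down, gripper open.
Joint ranges: [-179.83, 179.83], [-69.29, 118.12], [-61.27, 80.66], [-181.25, 117.63], [-171.15, -9.14], [-177.46, 177.46]. Speed limits (degrees/s): [159.86, 159.86, 180, 180, 180, 180].

INTERFACE

Orientations are given as a 3x3 rotation matrix whose columns are the frame's x, y, z axes.
In Python, from station import r, imaging, job gives the robot as it stands. The module is installed in compiled form; this text tells all that it offers.
- The arm moves only by the tool apply_moves, never from a script. Its arguments are lists of equal length, an entry for each row: "xyz": the shift along the tool's x, y, z in m, a list of three; "twist": the turn about the tool's x in degrees; "claw": the opening, from 0 (shut) to 1 (fully open). A call has 1 to 12 rows; each row shifts and turns the pose as measured when the row begins, along the tool's axes as they then stand; what a row does not reach is not made up. A row lasts 1/10 s, in which the tool goes at most 50 mm and 8.59 degrees, less where a joint would pass 70% of its speed; a pose out of reach is approached as far as the arm can. A call is refused whole if a number of a shift passes 0.05 or a number of a turn 8.59, either way. A call with a gripper value outside its range is refused whole. The fingers move at their own pace and stop on an object; the grip force is fixed at half the most. Time passes only in rows, so rows that do not move let the fingers close. It gives the time, the measured TCP pose, the force and the opening at its end, in the units of the state.
- r.sense(): the state, without advancing time (a new reading comes with each control period).
- imaging.capture(name): name is "scene" or "top" or "wrist"; returns a dict with "pixels" (400x640x3 uint8, red, green, blue), "mtx" (3x3 intrinsics, pixels), "view" (4x4, takes a point from world to camera coordinates). Camera axes: x right, y down, z forward; pixel columns grow to the right and rows downward; lengths in m; the calibration is good to about 2 mm. A picture is of the moment at which its call begins. There is no depth.
- job.finish_job(): hands the job in, once; it reports no verdict.
Trained networks look in a picture, given as the dict that the camera call returned (one of the last four; its "shot" number tells which), for a name from the list of things; names that differ only in an ending like _2 or _b are one class to them, and where a whole thing is asked for, a point or a joint stands for the part that bears it (a point fixed in the world has none). Each returns a list of dicts, best first, with "p" (0 to 1); they miss things now and then, are a little off and sometimes report something else, mostly with a low value. They report only what shows in the picture. A call takes as long as a camera call. They do not tell look-alikes from the thing itself.
- imaging.regions_of(query, picture): "mask" (400x640 bool, what is visible of it) and "centre" ([column, row] in pixels, amid what is visible of it).
The state is a dict: "time_s": time; "joints": joint angles; "joint_velocities": joint speeds; "effort": joint torques, N m; "tcp_pos": TCP position; "ee_rot": TCP orientation; "wrist_force": force on the tool from outside, world axes, zero at the start; "moment": the same for the moment, N m; "gripper_width": opening from 0.0 (shut) to 1.0 (fully open).
Only numpy, scipy, OpenCV 4.12 (cv2) and the standard library are available. Lean on these libraries where they do the work, as an engineer would, in place of code of your own. Each camera call takes 0.05 s, during which the arm holds its last target.

## Working session

There is one attempt and no reset: what is moved stays moved. The work goes in short steps, Python scripts to look and compute and a tool call to move; the robot and the scene stay as the last step left them, time stands still between calls to the robot, and variables do not carry over. Pictures are saved under pics/ and viewed, and the job is handed in when it is done.

Besides the shell and the picture viewer there is one more tool, called after "Call:" by a JSON object that holds its "fn" and its "kwargs", one argument or row to a line. apply_moves: Moves the arm, as the interface text tells. Its arguments: {"type":"object","properties":{"xyz":{"type":"array","items":{"type":"array","items":{"type":"number"}}},"twist":{"type":"array","items":{"type":"number"}},"claw":{"type":"array","items":{"type":"number"}}},"required":["xyz","twist","claw"]}

```bash
mkdir -p pics; python3 - <<'E'
from station import r, imaging, job
import cv2, numpy as np
s=r.sense(); print({k:np.round(v,3).tolist() for k,v in s.items()})
for n in ["scene","top"]:
    p=imaging.capture(n)
    cv2.imwrite(f"pics/{n}0.png",p["pixels"][:,:,::-1])
    print(n,np.round(p["mtx"],1).tolist(),np.round(p["view"],3).tolist())
    for q in ["pack","scale_bar","mat","tray","phone"]:
        for d in imaging.regions_of(q,p): print(q,round(d["p"],2),np.round(d["centre"]),d["mask"].sum())
E
```

```text
{'time_s': 0.0, 'joints': [-48.267, 22.091, 0.38, -0.028, -68.412, -14.817], 'joint_velocities': [0.073, -0.059, -0.029, -0.006, -0.165, -0.018], 'effort': [0.0, -39.066, 18.741, 4.22, 0.011, -0.0], 'tcp_pos': [0.283, -0.557, 0.235], 'ee_rot': [[-0.001, -0.453, 0.892], [0.002, 0.892, 0.453], [-1.0, 0.002, -0.0]], 'wrist_force': [0.036, 0.323, 0.428], 'moment': [0.043, -0.011, -0.001], 'gripper_width': 1.0}
scene [[462.6, 0.0, 315.2], [0.0, 462.6, 206.5], [0.0, 0.0, 1.0]] [[0.649, 0.76, 0.017, -0.375], [0.58, -0.481, -0.658, -0.252], [-0.492, 0.437, -0.753, 1.493], [0.0, 0.0, 0.0, 1.0]]
pack 0.7 [299. 151.] 696
pack 0.65 [357. 182.] 1812
scale_bar 0.56 [359. 166.] 324
scale_bar 0.54 [298. 136.] 179
mat 0.92 [221. 275.] 8973
tray 0.72 [380. 204.] 7703
phone 0.89 [283. 324.] 1991
top [[419.7, 0.0, 313.6], [0.0, 419.7, 201.3], [0.0, 0.0, 1.0]] [[0.021, -1.0, -0.001, 0.037], [-0.996, -0.021, -0.082, 0.55], [0.082, 0.003, -0.997, 1.013], [0.0, 0.0, 0.0, 1.0]]
pack 0.74 [265. 301.] 1011
pack 0.57 [248. 212.] 1959
scale_bar 0.67 [264. 302.] 144
scale_bar 0.61 [244. 209.] 348
mat 0.74 [432. 217.] 9569
tray 0.61 [240. 181.] 12757
tray 0.59 [416. 136.] 1677
phone 0.92 [416. 138.] 1637
```

View pics/scene0.png

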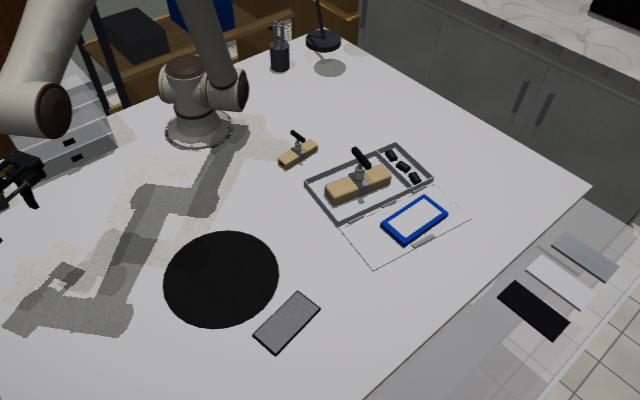

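View pics/top0.png

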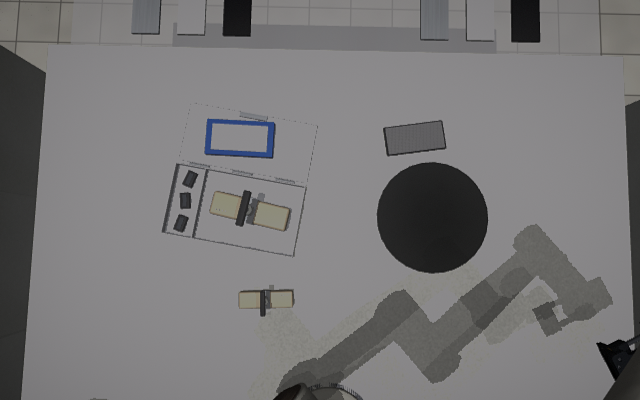

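```bash
cat > h.py <<'E'
import cv2, numpy as np
def ray(p,uv,z):
    uv=np.atleast_2d(np.asarray(uv,float)); K=p["mtx"];V=p["view"]
    d=(np.linalg.inv(K)@np.c_[uv,np.ones(len(uv))].T).T@V[:3,:3]
    c=-V[:3,:3].T@V[:3,3]
    return c+d*((z-c[2])/d[:,2])[:,None]
def proj(p,X):
    X=np.atleast_2d(X);c=X@p["view"][:3,:3].T+p["view"][:3,3];q=c@p["mtx"].T
    return q[:,:2]/q[:,2:]
def box(x,y,yaw,dims,z0,z1):
    a=np.radians(yaw);R=np.array([[np.cos(a),-np.sin(a)],[np.sin(a),np.cos(a)]])
    c=np.array([[1,1],[1,-1],[-1,-1],[-1,1]])*np.array(dims)/2@R.T+[x,y]
    return np.vstack([np.c_[c,np.full(4,z)] for z in (z0,z1)])
E
python3 - <<'E'
from station import r, imaging, job
from h import *
for n in ["top","scene"]:
    p=imaging.capture(n)
    np.savez(f"{n}.npz",pixels=p["pixels"],mtx=p["mtx"],view=p["view"])
    for q,z in [("pack",.043),("scale_bar",.134),("mat",.003),("phone",.009),("film_box",.022)]:
        for d in imaging.regions_of(q,p)[:2]:
            m=d["mask"].astype(np.uint8)
            ys,xs=np.nonzero(m); W=ray(p,np.c_[xs,ys],z)[:,:2]
            rc=cv2.minAreaRect((W*1000).astype(np.float32))
            print(n,q,round(d["p"],2),np.round(W.mean(0),4),[np.round(v,1) for v in rc])
    hsv=cv2.cvtColor(p["pixels"],cv2.COLOR_RGB2HSV)
    im=p["pixels"][:,:,::-1]
    c=(150,150,360,280) if n=="top" else (260,100,480,260)
    cr=cv2.resize(im[c[1]:c[3],c[0]:c[2]],None,fx=3.5,fy=3.5,interpolation=cv2.INTER_CUBIC)
    cv2.imwrite(f"pics/crop_{n}.png",cr)
E
```

```text
top pack 0.85 [0.3117 0.1571] [array([303.4, 157.4]), array([ 60.7, 126. ]), np.float64(1.4)]
top pack 0.71 [0.5222 0.2029] [array([521.8, 201.9]), array([189.6,  80.8]), np.float64(68.7)]
top scale_bar 0.92 [0.5221 0.2001] [array([521.5, 196.3]), array([33.3, 77.9]), np.float64(80.7)]
top scale_bar 0.53 [0.3181 0.1533] [array([316.8, 150.4]), array([53.1, 17.3]), np.float64(1.8)]
top mat 0.59 [ 0.5173 -0.2495] [array([ 518.9, -250. ]), array([275., 277.]), np.float64(5.6)]
top phone 0.61 [ 0.7165 -0.2025] [array([ 715.9, -202.3]), array([ 76.6, 153.5]), np.float64(8.9)]
top film_box 0.57 [0.7038 0.2368] [array([703.2, 237.2]), array([170.3,  94.2]), np.float64(87.5)]
scene pack 0.81 [0.5263 0.1991] [array([491.3, 199.3]), array([200.8, 170.7]), np.float64(79.9)]
scene pack 0.77 [0.3242 0.1472] [array([303.2, 139.1]), array([117.9, 140. ]), np.float64(4.9)]
scene scale_bar 0.82 [0.5461 0.1784] [array([544.3, 184.7]), array([ 43.4, 124.1]), np.float64(50.6)]
scene mat 0.59 [ 0.5263 -0.2565] [array([ 519.8, -252.1]), array([276.9, 278.2]), np.float64(52.1)]
scene phone 0.86 [ 0.7218 -0.209 ] [array([ 721. , -206.4]), array([ 77.4, 154. ]), np.float64(8.1)]
scene film_box 0.61 [0.7108 0.2293] [array([710.4, 233.1]), array([184.8,  99. ]), np.float64(88.4)]
```

View pics/crop_top.png

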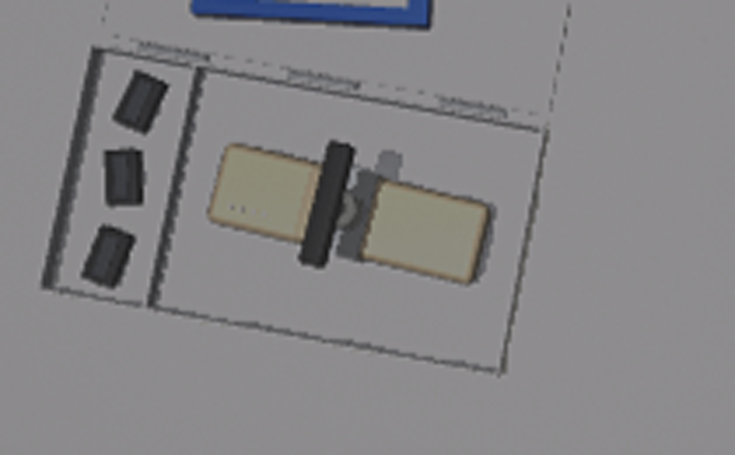

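View pics/crop_scene.png

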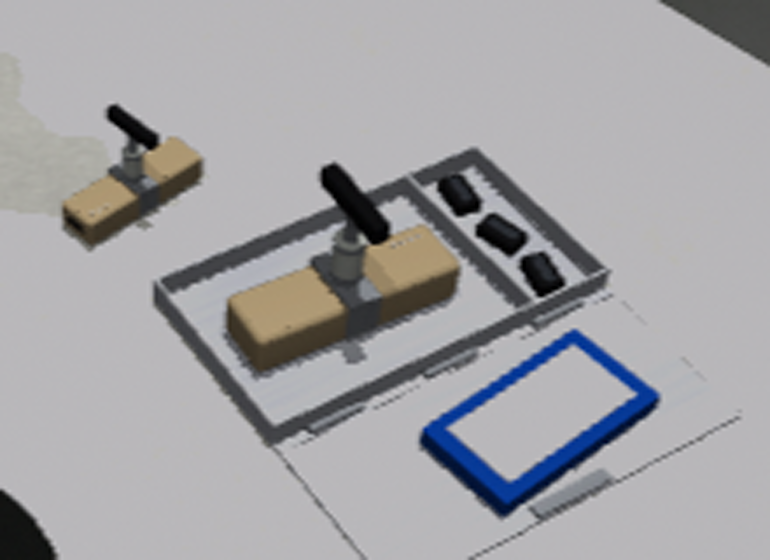

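```bash
python3 - <<'E'
from h import *
for n in ["top","scene"]:
    p=dict(np.load(f"{n}.npz")); im=p["pixels"].astype(int)
    m=((im[:,:,0]-im[:,:,2])>18).astype(np.uint8)
    sel=np.zeros_like(m)
    if n=="top": sel[180:240,200:300]=1
    else: sel[150:210,320:400]=1
    m&=sel; ys,xs=np.nonzero(m); print(n,len(xs))
    W=ray(p,np.c_[xs,ys],.043)[:,:2]*1000
    rc=cv2.minAreaRect(W.astype(np.float32)); print([np.round(v,1) for v in rc])
    np.savez(f"m_{n}.npz",m=m)
# silhouette fit both views
from scipy.optimize import minimize
P={n:dict(np.load(f"{n}.npz")) for n in ["top","scene"]}
M={n:cv2.morphologyEx(np.load(f"m_{n}.npz")["m"],cv2.MORPH_OPEN,np.ones((2,2))) for n in P}
def edges(n):
    ys,xs=np.nonzero(M[n]); return cv2.convexHull(np.c_[xs,ys].astype(np.int32))
H={n:edges(n) for n in P}
def cost(v,names=("top","scene")):
    c=0
    for n in names:
        q=proj(P[n],box(v[0]/1000,v[1]/1000,v[2],(.190,.058),.003,.043))
        h=cv2.convexHull(((q+.0)*16).astype(np.int32))
        a=np.zeros((400,640),np.uint8); cv2.fillConvexPoly(a,h,255,cv2.LINE_AA,4)
        b=np.zeros((400,640),np.uint8); cv2.fillConvexPoly(b,H[n],255)
        c+=np.abs(a.astype(float)-b).sum()/255
    return c
for names in [("top","scene"),("top",),("scene",)]:
    best=min((minimize(cost,[522,197,y0],args=(names,),method="Nelder-Mead",options=dict(initial_simplex=[[522,197,y0],[530,197,y0],[522,205,y0],[522,197,y0+4]])) for y0 in (75,78,81)),key=lambda o:o.fun)
    print(names,np.round(best.x,1),best.fun)
    V=best.x
for n in P:
    print(n, [ (np.round(proj(P[n],[V[0]/1000,V[1]/1000,.134]),1)) ])
E
```

```text
top 896
[array([522.6, 204.1]), array([186.7,  55.2]), np.float64(77.5)]
scene 1172
[array([533.7, 192.9]), array([201.2,  79.2]), np.float64(77.6)]
('top', 'scene') [521.8 204.7  77.2] 478.4
('top',) [521.  204.   77.1] 206.04313725490195
('scene',) [526.  206.4  81.1] 250.90588235294118
top [array([[241.5, 206.3]])]
scene [array([[362.7, 155.6]])]
```

```bash
python3 - <<'E'
from h import *
p=dict(np.load("top.npz"))
c=np.array([[95,48],[545,130],[503,373],[45,288]])/3.5+150
W=ray(p,c,.025)[:,:2]*1000; print(np.round(W),np.round(W.mean(0)),[np.linalg.norm(W[i]-W[i-1]).round() for i in range(4)])
e=W[0]-W[1]; print(np.degrees(np.arctan2(e[1],e[0])))
E
```

```text
[[636. 389.]
 [584.  69.]
 [413.  94.]
 [465. 416.]] [525. 242.] [np.float64(172.0), np.float64(325.0), np.float64(173.0), np.float64(326.0)]
80.8079216419136
```

Call:
{"fn": "apply_moves", "kwargs": {
  "xyz": [
    [0, 0, 0],
    [0, 0, 0],
    [0, 0, 0],
    [0, 0, 0],
    [0, 0, 0],
    [0, 0, 0]
  ],
  "twist": [-8.4, -8.4, -8.4, -8.4, -8.4, -8.4],
  "claw": [1, 1, 1, 1, 1, 1]
}}

```text
time_s: 1.8
tcp_pos: [0.2829, -0.5572, 0.2365]
ee_rot: [[-0.0, -0.98, 0.197], [0.0, 0.197, 0.98], [-1.0, 0.0, 0.0]]
wrist_force: [0.3, -0.3, -1.1]
gripper_width: 1.0
```

Call:
{"fn": "apply_moves", "kwargs": {
  "xyz": [
    [0, -0.0045, 0.03],
    [0, -0.0045, 0.04],
    [0, -0.0045, 0.04],
    [0, -0.0045, 0.04],
    [0, -0.0045, 0.04],
    [0, -0.0045, 0.04],
    [0, -0.0045, 0.04],
    [0, -0.0045, 0.04],
    [0, -0.0045, 0.04],
    [0, -0.0045, 0.04],
    [0, -0.0045, 0.04],
    [0, -0.0045, 0.04]
  ],
  "twist": [0, 0, 0, 0, 0, 0, 0, 0, 0, 0, 0, 0],
  "claw": [1, 1, 1, 1, 1, 1, 1, 1, 1, 1, 1, 1]
}}

```text
time_s: 3.0
tcp_pos: [0.432, -0.0952, 0.2369]
ee_rot: [[0.006, -0.979, 0.203], [-0.002, 0.202, 0.979], [-1.0, -0.006, -0.001]]
wrist_force: [1.2, -0.6, 0.1]
gripper_width: 1.002
```

Call:
{"fn": "apply_moves", "kwargs": {
  "xyz": [
    [0, -0.0045, 0.04],
    [0, -0.0045, 0.04],
    [0, -0.0045, 0.04],
    [0, -0.0045, 0.04],
    [0, -0.004, 0.04],
    [0, -0.004, 0.025],
    [0, 0, 0],
    [0, 0, 0]
  ],
  "twist": [0, 0, 0, 0, 0, 0, 1, 0],
  "claw": [1, 1, 1, 1, 1, 1, 1, 1]
}}

```text
time_s: 3.8
tcp_pos: [0.5056, 0.1347, 0.2391]
ee_rot: [[0.012, -0.977, 0.212], [-0.0, 0.212, 0.977], [-1.0, -0.012, 0.002]]
wrist_force: [0.5, 0.3, -0.1]
gripper_width: 1.0
```

```bash
python3 - <<'E'
from station import r, imaging, job
from h import *
s=r.sense(); print(np.round(s["tcp_pos"],4),np.round(s["ee_rot"],3).tolist())
p=imaging.capture("wrist")
np.savez("wrist.npz",pixels=p["pixels"],mtx=p["mtx"],view=p["view"])
im=p["pixels"][:,:,::-1].copy()
for q in proj(p,box(.5218,.2047,77.2,(.19,.058),.003,.043)): cv2.circle(im,tuple(int(v) for v in q),3,(0,0,255),1)
for q in proj(p,[[.5218,.2047,.125],[.5218,.2047,.134]]): cv2.circle(im,tuple(int(v) for v in q),3,(0,255,0),1)
cv2.imwrite("pics/w1.png",im)
E
```

```text
[0.5056 0.1347 0.2391] [[0.012, -0.977, 0.212], [-0.0, 0.212, 0.977], [-1.0, -0.012, 0.002]]
```

View pics/w1.png

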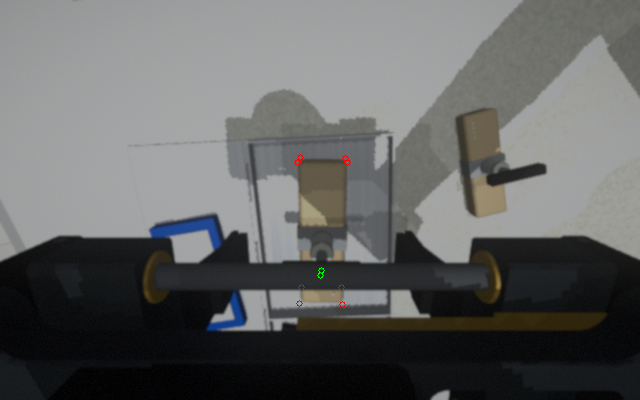

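Call:
{"fn": "apply_moves", "kwargs": {
  "xyz": [
    [0.02, 0, 0.002],
    [0.035, 0.001, 0.002],
    [0.035, 0.001, 0],
    [0.035, 0, 0],
    [0.03, 0, 0],
    [0.02, 0, 0],
    [0.015, 0, 0],
    [0, 0, 0]
  ],
  "twist": [0.5, 0, 0, 0, 0, 0, 0, 0],
  "claw": [1, 1, 1, 1, 1, 1, 1, 1]
}}

```text
time_s: 4.65
tcp_pos: [0.5077, 0.1304, 0.0475]
ee_rot: [[0.019, -0.973, 0.231], [0.003, 0.231, 0.973], [-1.0, -0.018, 0.007]]
wrist_force: [-0.1, -0.3, -0.2]
gripper_width: 1.001
```

Call:
{"fn": "apply_moves", "kwargs": {
  "xyz": [
    [0.005, 0.0025, 0.007],
    [0.01, 0, 0.001],
    [0.008, 0, 0.001],
    [0.001, 0, 0]
  ],
  "twist": [-0.7, 0, 0, 0],
  "claw": [1, 1, 1, 1]
}}

```text
time_s: 5.05
tcp_pos: [0.5096, 0.14, 0.025]
ee_rot: [[0.025, -0.975, 0.219], [0.006, 0.219, 0.976], [-1.0, -0.023, 0.011]]
wrist_force: [-0.2, 0.2, 0.0]
gripper_width: 1.002
```

```bash
python3 - <<'E'
from station import r, imaging, job
from h import *
s=r.sense(); print(np.round(s["tcp_pos"],4),np.round(s["ee_rot"],3).tolist(),s["wrist_force"])
for n in ["wrist","top"]:
    p=imaging.capture(n)
    im=p["pixels"][:,:,::-1]
    if n=="top": im=cv2.resize(im[130:300,130:380],None,fx=3,fy=3)
    cv2.imwrite(f"pics/{n}2.png",im)
E
```

```text
[0.5096 0.14   0.025 ] [[0.025, -0.975, 0.219], [0.006, 0.219, 0.976], [-1.0, -0.023, 0.011]] [-0.16552414  0.19945704  0.0053309 ]
```

View pics/wrist2.png

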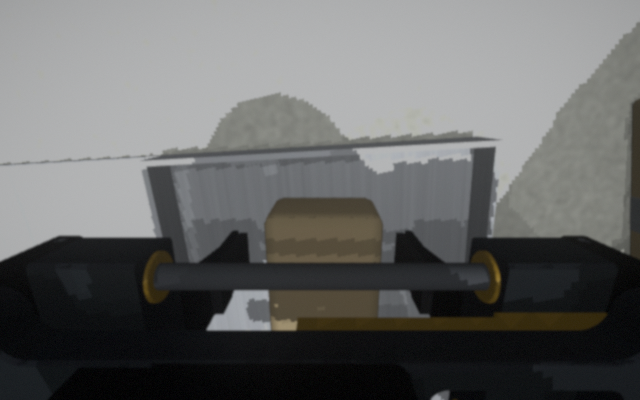

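View pics/top2.png

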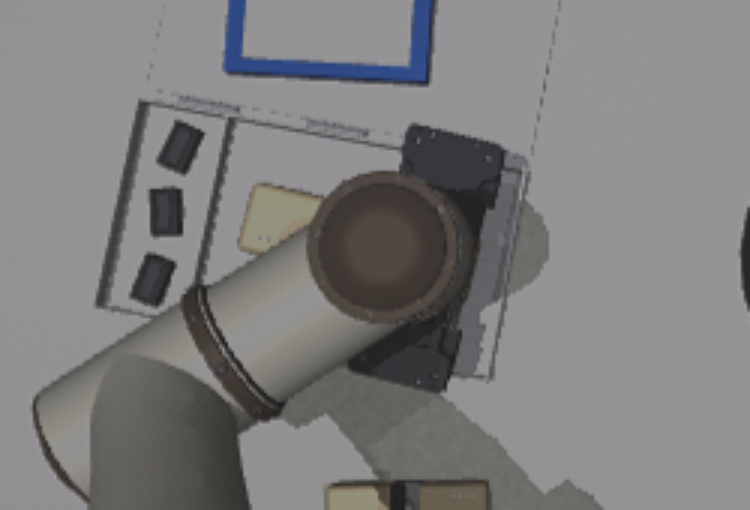

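Call:
{"fn": "apply_moves", "kwargs": {
  "xyz": [
    [0.001, 0, 0],
    [0, 0, 0],
    [0, 0, 0],
    [0, 0, 0]
  ],
  "twist": [0, 0, 0, 0],
  "claw": [0, 0, 0, 0]
}}

```text
time_s: 5.55
tcp_pos: [0.5105, 0.1405, 0.0255]
ee_rot: [[0.027, -0.975, 0.218], [0.007, 0.219, 0.976], [-1.0, -0.025, 0.013]]
wrist_force: [-0.9, -0.3, 0.6]
gripper_width: 0.721
```

```bash
python3 - <<'E'
from station import r, imaging, job
from h import *
for i in range(4):
    s=r.sense(); print(s["time_s"],np.round(s["tcp_pos"],4),np.round(s["ee_rot"],4).tolist(),np.round(s["wrist_force"],1),s["gripper_width"]); imaging.capture("top")
E
```

```text
5.55 [0.5105 0.1405 0.0255] [[0.0273, -0.9755, 0.2185], [0.007, 0.2187, 0.9758], [-0.9996, -0.0251, 0.0127]] [-0.9 -0.3  0.6] 0.7212441924287657
5.6 [0.5101 0.1404 0.0254] [[0.0263, -0.9755, 0.2186], [0.0065, 0.2189, 0.9757], [-0.9996, -0.0242, 0.0121]] [-2.5  1.   1.1] 0.6742476102156653
5.65 [0.51   0.1404 0.0254] [[0.0261, -0.9756, 0.2182], [0.0064, 0.2184, 0.9758], [-0.9996, -0.0241, 0.0119]] [-2.2  0.9  1.6] 0.6702338487239231
5.7 [0.51   0.1404 0.0255] [[0.0262, -0.9756, 0.2181], [0.0064, 0.2183, 0.9759], [-0.9996, -0.0242, 0.0119]] [-1.6  0.2  2.2] 0.6680960476534044
```

Call:
{"fn": "apply_moves", "kwargs": {
  "xyz": [
    [0, 0, 0],
    [-0.006, 0, 0],
    [-0.012, 0, 0],
    [-0.015, 0, 0]
  ],
  "twist": [0, 0, 0, 0],
  "claw": [0, 0, 0, 0]
}}

```text
time_s: 6.15
tcp_pos: [0.506, 0.1382, 0.0565]
ee_rot: [[0.017, -0.975, 0.22], [0.001, 0.22, 0.976], [-1.0, -0.017, 0.005]]
wrist_force: [-0.3, 0.4, -4.1]
gripper_width: 0.666
```

```bash
python3 - <<'E'
from station import r, imaging, job
from h import *
s=r.sense(); print(s["time_s"],np.round(s["tcp_pos"],4),np.round(s["ee_rot"],4).tolist(),np.round(s["wrist_force"],1),np.round(s["moment"],2),s["gripper_width"])
p=imaging.capture("scene"); im=p["pixels"][:,:,::-1][80:280,240:490]
cv2.imwrite("pics/s3.png",cv2.resize(im,None,fx=3,fy=3,interpolation=cv2.INTER_CUBIC))
E
```

```text
6.15 [0.506  0.1382 0.0565] [[0.0173, -0.9754, 0.2196], [0.0013, 0.2197, 0.9756], [-0.9998, -0.0166, 0.0051]] [-0.3  0.4 -4.1] [-0.26  0.13 -0.04] 0.6661231902648067
```

View pics/s3.png

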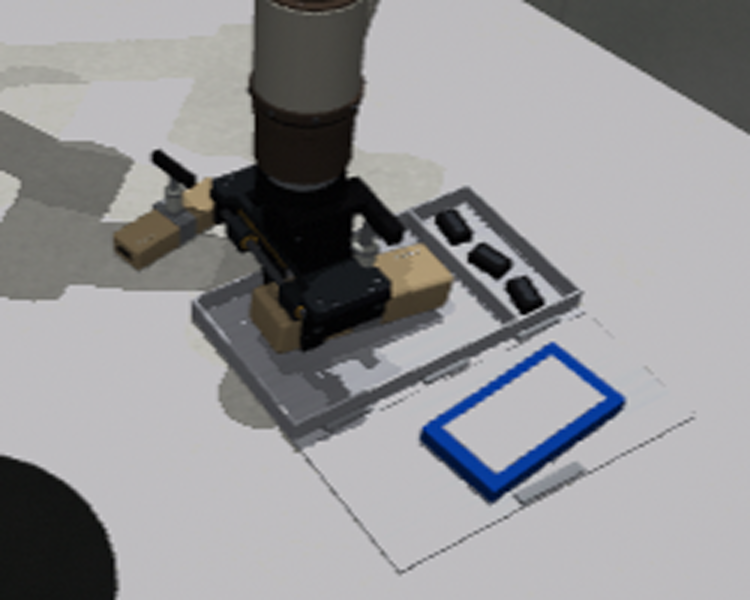

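Call:
{"fn": "apply_moves", "kwargs": {
  "xyz": [
    [-0.018, 0, 0],
    [-0.02, 0, 0],
    [-0.02, 0, 0],
    [-0.012, 0, 0],
    [-0.005, 0, 0]
  ],
  "twist": [0, 0, 0, 0, 0],
  "claw": [0, 0, 0, 0, 0]
}}

```text
time_s: 6.7
tcp_pos: [0.5034, 0.1371, 0.1365]
ee_rot: [[0.017, -0.975, 0.221], [0.002, 0.221, 0.975], [-1.0, -0.016, 0.006]]
wrist_force: [0.6, 0.1, -4.7]
gripper_width: 0.661
```

```bash
python3 - <<'E'
from station import r, imaging, job
from h import *
s=r.sense(); print(s["time_s"],np.round(s["tcp_pos"],4),np.round(s["ee_rot"],4).tolist(),np.round(s["wrist_force"],1),np.round(s["moment"],2),s["gripper_width"])
p=imaging.capture("scene"); im=p["pixels"][:,:,::-1][60:260,240:490]
cv2.imwrite("pics/s4.png",cv2.resize(im,None,fx=3,fy=3,interpolation=cv2.INTER_CUBIC))
E
```

```text
6.7 [0.5034 0.1371 0.1365] [[0.0173, -0.9751, 0.2211], [0.0018, 0.2212, 0.9752], [-0.9998, -0.0165, 0.0056]] [ 0.6  0.1 -4.7] [-0.23  0.15 -0.04] 0.6611253538478685
```

View pics/s4.png

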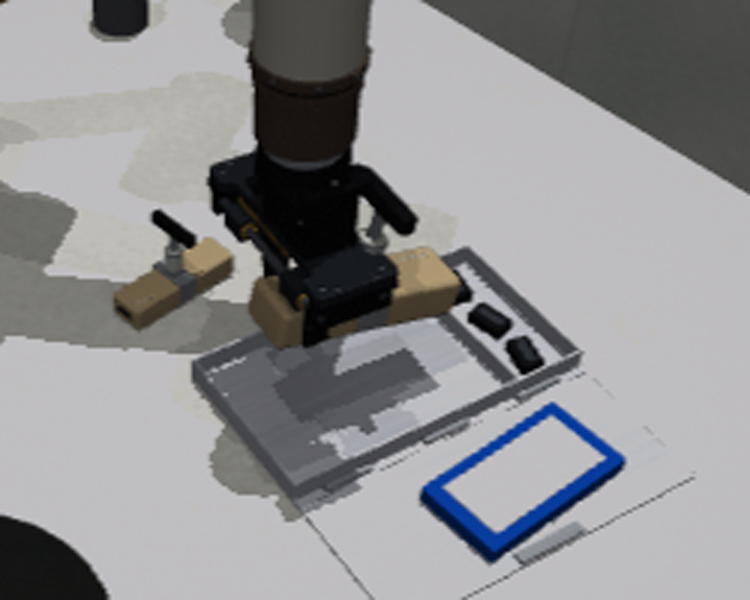

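Call:
{"fn": "apply_moves", "kwargs": {
  "xyz": [
    [0, -0.003, -0.012],
    [0, -0.005, -0.022],
    [0, -0.007, -0.03],
    [0, -0.007, -0.032],
    [0, -0.007, -0.032],
    [0, -0.007, -0.032],
    [0, -0.007, -0.032],
    [0, -0.007, -0.032],
    [0, -0.007, -0.032],
    [0, -0.007, -0.032],
    [0, -0.007, -0.032],
    [0, -0.007, -0.032]
  ],
  "twist": [0, 0, 0, 0, 0, 0, 0, 0, 0, 0, 0, 0],
  "claw": [0, 0, 0, 0, 0, 0, 0, 0, 0, 0, 0, 0]
}}

```text
time_s: 7.95
tcp_pos: [0.4929, -0.2402, 0.1255]
ee_rot: [[-0.002, -0.976, 0.218], [0.001, 0.218, 0.976], [-1.0, 0.002, 0.0]]
wrist_force: [1.0, 0.8, -5.0]
gripper_width: 0.666
```

Call:
{"fn": "apply_moves", "kwargs": {
  "xyz": [
    [0, -0.009, -0.028],
    [0, -0.008, -0.022],
    [0, -0.005, -0.012],
    [0, -0.003, -0.005],
    [0, 0, 0]
  ],
  "twist": [0, 0, 0, 0, 0],
  "claw": [0, 0, 0, 0, 0]
}}

```text
time_s: 8.45
tcp_pos: [0.4977, -0.3189, 0.1195]
ee_rot: [[-0.01, -0.974, 0.226], [0.004, 0.226, 0.974], [-1.0, 0.011, 0.001]]
wrist_force: [0.0, 0.7, -4.0]
gripper_width: 0.661
```

```bash
python3 - <<'E'
from station import r, imaging, job
from h import *
s=r.sense(); print(s["time_s"],np.round(s["tcp_pos"],4),np.round(s["ee_rot"],4).tolist(),np.round(s["wrist_force"],1),np.round(s["moment"],2),s["gripper_width"])
for n in ["scene","top"]:
    p=imaging.capture(n)
    for d in imaging.regions_of("mat",p)[:1]:
        pass
    c=(100,130,380,340) if n=="scene" else (330,100,560,300)
    im=p["pixels"][:,:,::-1][c[1]:c[3],c[0]:c[2]]
    cv2.imwrite(f"pics/{n}5.png",cv2.resize(im,None,fx=2.8,fy=2.8,interpolation=cv2.INTER_CUBIC))
E
```

```text
8.45 [ 0.4977 -0.3189  0.1195] [[-0.01, -0.974, 0.2262], [0.0037, 0.2262, 0.9741], [-0.9999, 0.0105, 0.0013]] [ 0.   0.7 -4. ] [-0.23  0.1  -0.  ] 0.6609829922716406
```

View pics/scene5.png

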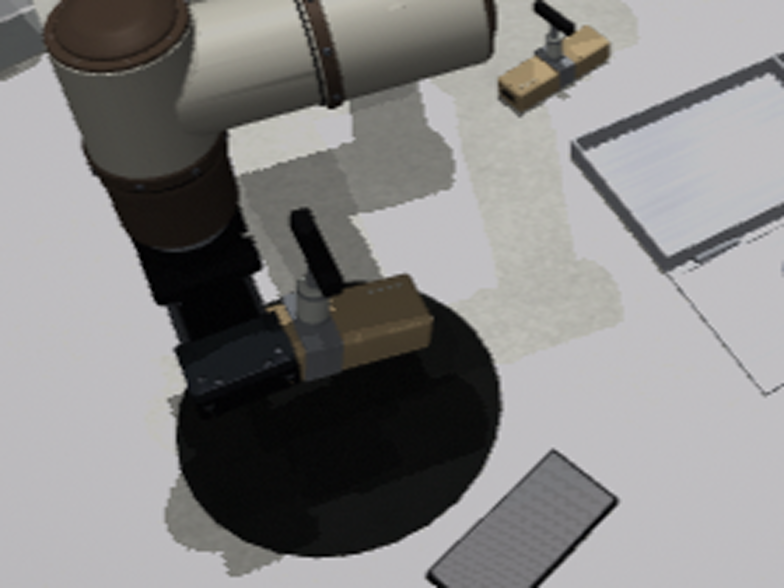

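View pics/top5.png

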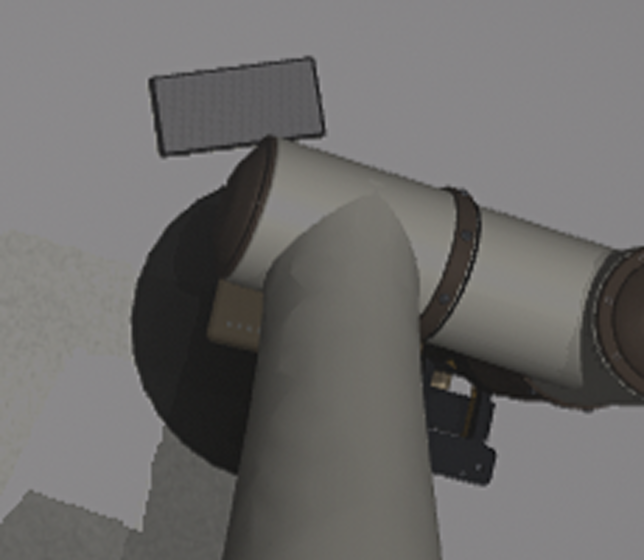

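Call:
{"fn": "apply_moves", "kwargs": {
  "xyz": [
    [0.012, -0.003, 0.002],
    [0.02, -0.003, 0.002],
    [0.018, 0, 0.001],
    [0.014, 0, 0],
    [0.008, 0, 0],
    [0.004, 0, 0],
    [0, 0, 0]
  ],
  "twist": [0, 0, 0, 0, 0, 0, 0],
  "claw": [0, 0, 0, 0, 0, 0, 0]
}}

```text
time_s: 9.35
tcp_pos: [0.5088, -0.3104, 0.0429]
ee_rot: [[-0.002, -0.976, 0.216], [0.0, 0.216, 0.976], [-1.0, 0.002, -0.0]]
wrist_force: [-1.2, -0.3, -0.8]
gripper_width: 0.666
```

```bash
python3 - <<'E'
from station import r, imaging, job
from h import *
s=r.sense(); print(s["time_s"],np.round(s["tcp_pos"],4),np.round(s["ee_rot"],4).tolist(),np.round(s["wrist_force"],1),np.round(s["moment"],2),s["gripper_width"])
for n in ["scene"]:
    p=imaging.capture(n)
    c=(100,130,380,340) if n=="scene" else (330,100,560,300)
    im=p["pixels"][:,:,::-1][c[1]:c[3],c[0]:c[2]]
    cv2.imwrite(f"pics/{n}6.png",cv2.resize(im,None,fx=2.8,fy=2.8,interpolation=cv2.INTER_CUBIC))
E
```

```text
9.35 [ 0.5088 -0.3104  0.0429] [[-0.0021, -0.9764, 0.216], [0.0002, 0.216, 0.9764], [-1.0, 0.0021, -0.0003]] [-1.2 -0.3 -0.8] [-0.01  0.36  0.15] 0.6657603475933881
```

View pics/scene6.png

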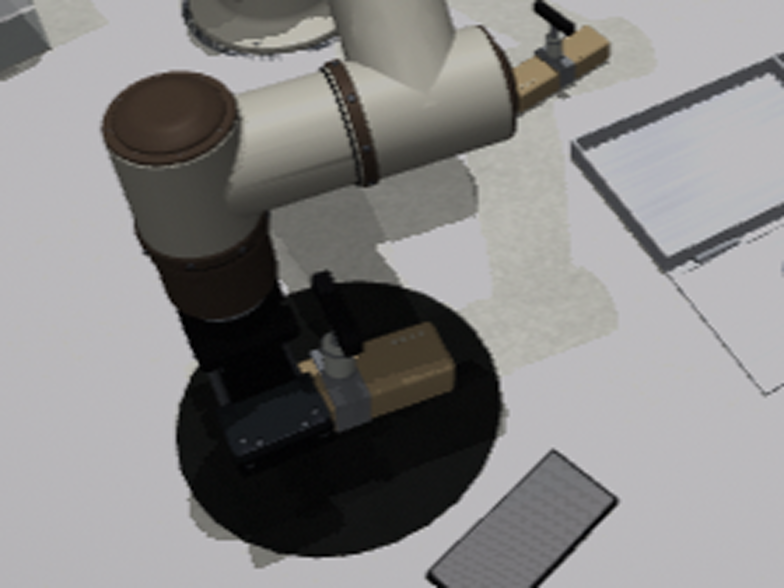

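Call:
{"fn": "apply_moves", "kwargs": {
  "xyz": [
    [0.004, 0.001, -0.002],
    [0.004, 0.001, -0.001],
    [0.004, 0.001, -0.001],
    [0.002, 0, 0]
  ],
  "twist": [0, 0, 0, 0],
  "claw": [0, 0, 0, 0]
}}

```text
time_s: 9.8
tcp_pos: [0.5075, -0.3135, 0.031]
ee_rot: [[0.006, -0.976, 0.217], [-0.001, 0.217, 0.976], [-1.0, -0.006, 0.0]]
wrist_force: [-0.2, -1.5, 0.9]
gripper_width: 0.664
```

```bash
cat > st.py <<'E'
from station import r, imaging, job
import numpy as np
s=r.sense(); print(s["time_s"],np.round(s["tcp_pos"],4),np.round(s["ee_rot"],4).tolist(),np.round(s["wrist_force"],1),np.round(s["moment"],2),s["gripper_width"])
E
python3 st.py
```

```text
9.8 [ 0.5075 -0.3135  0.031 ] [[0.0057, -0.9762, 0.2166], [-0.0008, 0.2166, 0.9763], [-1.0, -0.0057, 0.0005]] [-0.2 -1.5  0.9] [-0.09  0.26  0.06] 0.6639487407220985
```

Call:
{"fn": "apply_moves", "kwargs": {
  "xyz": [
    [0.002, 0, 0],
    [0.002, 0, 0],
    [0.0015, 0, 0]
  ],
  "twist": [0, 0, 0],
  "claw": [0, 0, 0]
}}

```text
time_s: 10.1
tcp_pos: [0.5075, -0.3144, 0.0259]
ee_rot: [[0.005, -0.976, 0.216], [-0.002, 0.216, 0.976], [-1.0, -0.006, -0.001]]
wrist_force: [-1.2, 2.6, 9.9]
gripper_width: 0.666
```

```bash
python3 st.py; python3 - <<'E'
from station import r, imaging, job
from h import *
p=imaging.capture("scene")
c=(140,210,300,320)
im=p["pixels"][:,:,::-1][c[1]:c[3],c[0]:c[2]]
cv2.imwrite(f"pics/s7.png",cv2.resize(im,None,fx=4.8,fy=4.8,interpolation=cv2.INTER_CUBIC))
E
```

```text
10.1 [ 0.5075 -0.3144  0.0259] [[0.0054, -0.9763, 0.2163], [-0.0018, 0.2163, 0.9763], [-1.0, -0.0057, -0.0005]] [-1.2  2.6  9.9] [ 1.22  0.75 -0.05] 0.6657668075575385
```

View pics/s7.png

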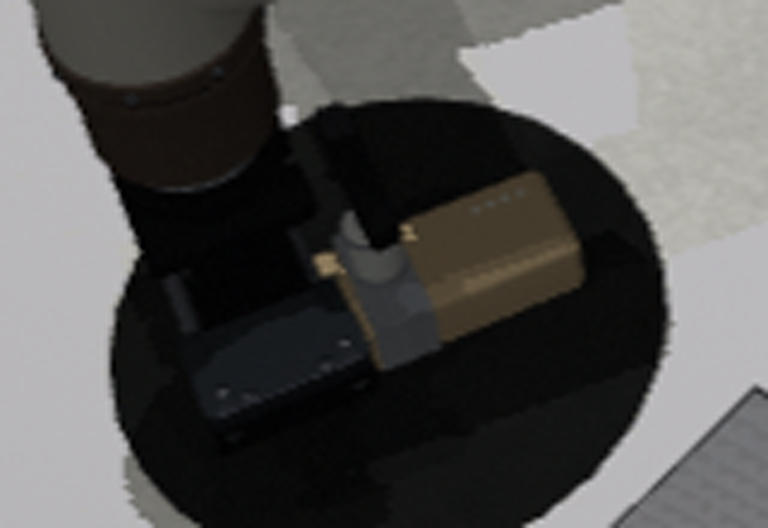

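Call:
{"fn": "apply_moves", "kwargs": {
  "xyz": [
    [0, 0, 0],
    [0, 0, 0],
    [0, 0, 0],
    [0, 0, 0]
  ],
  "twist": [0, 0, 0, 0],
  "claw": [1, 1, 1, 1]
}}

```text
time_s: 10.55
tcp_pos: [0.5078, -0.3142, 0.0258]
ee_rot: [[0.006, -0.976, 0.216], [-0.002, 0.216, 0.976], [-1.0, -0.006, -0.001]]
wrist_force: [-0.5, 0.4, -0.6]
gripper_width: 0.936
```

```bash
python3 st.py; python3 - <<'E'
from station import r, imaging, job
from h import *
p=imaging.capture("scene")
c=(140,210,300,320)
im=p["pixels"][:,:,::-1][c[1]:c[3],c[0]:c[2]]
cv2.imwrite(f"pics/s8.png",cv2.resize(im,None,fx=4.8,fy=4.8,interpolation=cv2.INTER_CUBIC))
E
```

```text
10.55 [ 0.5078 -0.3142  0.0258] [[0.0061, -0.9765, 0.2156], [-0.002, 0.2156, 0.9765], [-1.0, -0.0064, -0.0007]] [-0.5  0.4 -0.6] [ 0.04  0.06 -0.02] 0.9358210327892603
```

View pics/s8.png

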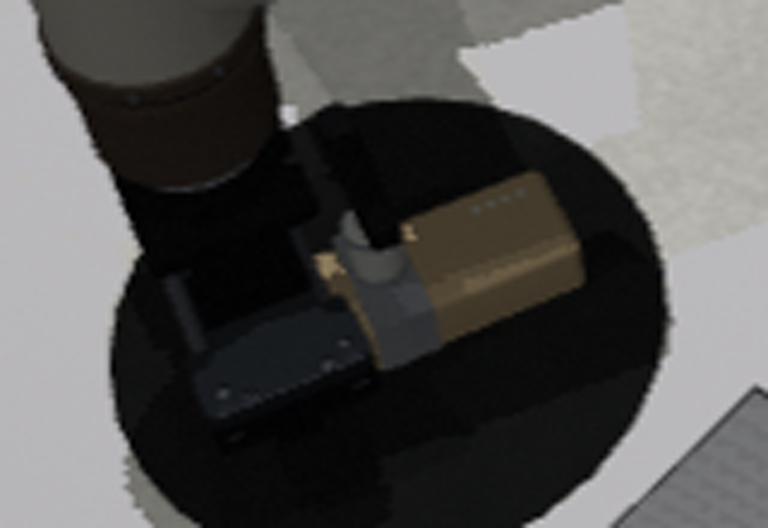

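Call:
{"fn": "apply_moves", "kwargs": {
  "xyz": [
    [-0.01, 0, 0],
    [-0.025, 0, 0],
    [-0.04, 0, 0],
    [-0.045, 0, 0],
    [-0.045, 0, 0],
    [-0.03, 0, 0],
    [-0.015, 0, 0]
  ],
  "twist": [0, 0, 0, 0, 0, 0, 0],
  "claw": [1, 1, 1, 1, 1, 1, 1]
}}

```text
time_s: 11.3
tcp_pos: [0.5049, -0.3135, 0.2449]
ee_rot: [[0.0, -0.976, 0.216], [-0.001, 0.216, 0.976], [-1.0, -0.001, -0.001]]
wrist_force: [0.7, -0.4, 0.1]
gripper_width: 1.003
```

Call:
{"fn": "apply_moves", "kwargs": {
  "xyz": [
    [0, 0, 0],
    [0, 0, 0],
    [0, 0, 0],
    [0, 0, 0],
    [0, 0, 0],
    [0, 0, 0],
    [0, 0, 0],
    [0, 0, 0],
    [0, 0, 0],
    [0, 0, 0],
    [0, 0, 0]
  ],
  "twist": [8, 8, 8, 8, 8, 8, 8, 8, 8, 8, 8],
  "claw": [1, 1, 1, 1, 1, 1, 1, 1, 1, 1, 1]
}}

```text
time_s: 12.4
tcp_pos: [0.5044, -0.3136, 0.2606]
ee_rot: [[0.019, 0.242, 0.97], [-0.008, 0.97, -0.242], [-1.0, -0.003, 0.021]]
wrist_force: [-0.0, -0.7, -1.0]
gripper_width: 0.998
```

```bash
python3 st.py; python3 - <<'E'
from station import r, imaging, job
from h import *
for n in ["scene","wrist"]:
    p=imaging.capture(n)
    np.savez(f"{n}9.npz",pixels=p["pixels"],mtx=p["mtx"],view=p["view"])
    im=p["pixels"][:,:,::-1].copy()
    for q in proj(p,box(.5217,-.25,77.5,(.19,.058),.003,.043)): cv2.circle(im,tuple(int(v) for v in q),2,(0,0,255),1)
    if n=="scene": im=cv2.resize(im[180:340,120:340],None,fx=3.5,fy=3.5,interpolation=cv2.INTER_CUBIC)
    cv2.imwrite(f"pics/{n}9.png",im)
E
```

```text
12.4 [ 0.5044 -0.3136  0.2606] [[0.0194, 0.2423, 0.97], [-0.008, 0.9702, -0.2422], [-0.9998, -0.0031, 0.0207]] [-0.  -0.7 -1. ] [-0.01  0.    0.  ] 0.9980368259052167
```

View pics/scene9.png

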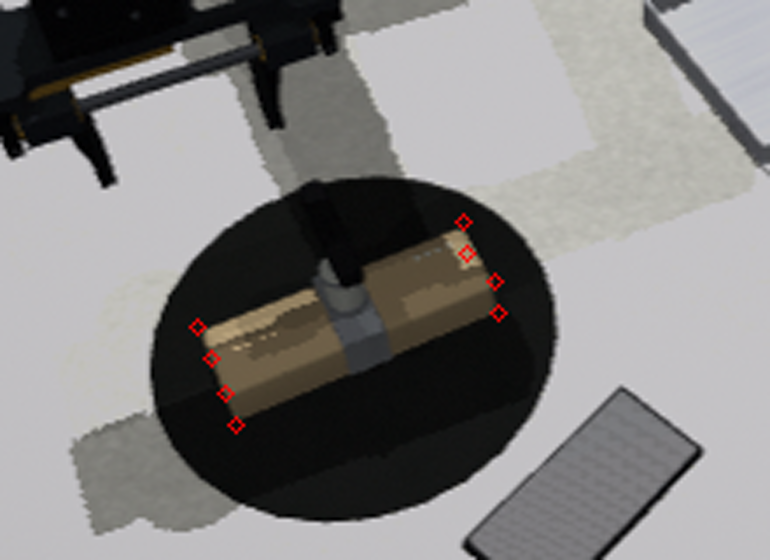

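View pics/wrist9.png

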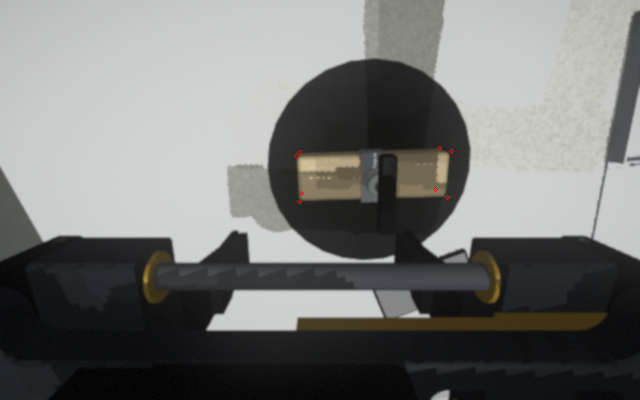

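```bash
cat > fit.py <<'E'
from h import *
from scipy.optimize import minimize
def hull(p,X,near):
    pass
def beige(p,guess,zs=(.003,.043),pad=12):
    im=p["pixels"].astype(int)
    m=(((im[:,:,0]-im[:,:,2])>10)&(im[:,:,0]>im[:,:,2]*1.15)).astype(np.uint8)
    q=proj(p,box(*guess,(.19,.058),*zs)); h=cv2.convexHull(q.astype(np.int32))
    s=np.zeros_like(m); cv2.fillConvexPoly(s,h,1); s=cv2.dilate(s,np.ones((pad,pad)))
    m=cv2.morphologyEx(m&s,cv2.MORPH_OPEN,np.ones((3,3)))
    return m
def fit(ps,guess,zs=(.003,.043)):
    Hs=[]
    for p in ps:
        ys,xs=np.nonzero(beige(p,guess,zs)); Hs.append(cv2.convexHull(np.c_[xs,ys].astype(np.int32)))
    def cost(v):
        c=0
        for p,H in zip(ps,Hs):
            q=proj(p,box(v[0]/1000,v[1]/1000,v[2],(.19,.058),*zs))
            a=np.zeros((400,640),np.uint8); cv2.fillConvexPoly(a,cv2.convexHull((q*16).astype(np.int32)),255,cv2.LINE_AA,4)
            b=np.zeros((400,640),np.uint8); cv2.fillConvexPoly(b,H,255)
            c+=np.abs(a.astype(float)-b).sum()/255
        return c
    g=np.array([guess[0]*1000,guess[1]*1000,guess[2]])
    o=minimize(cost,g,method="Nelder-Mead",options=dict(initial_simplex=[g,g+[8,0,0],g+[0,8,0],g+[0,0,4]]))
    return o.x,o.fun
E
python3 - <<'E'
from fit import *
S=dict(np.load("scene9.npz"));W=dict(np.load("wrist9.npz"))
for ps in ([S,W],[S],[W]): 
    x,f=fit(ps,(.5217,-.25,77.5)); print(np.round(x,1),round(f))
# mat in wrist & scene
for p in (S,W):
    im=p["pixels"]; m=(im.max(2)<45).astype(np.uint8)
x,f=fit([W],(.5217,-.25,77.5))
for z in (.116,.125,.134):
    print(z,np.round(proj(W,[x[0]/1000,x[1]/1000,z]),1),np.round(proj(S,[x[0]/1000,x[1]/1000,z]),1))
from station import imaging
p=imaging.capture("wrist")
for q,z in (("scale_bar",.134),("mat",.003)):
  for d in imaging.regions_of(q,p)[:2]:
    ys,xs=np.nonzero(d["mask"]); rc=cv2.minAreaRect((ray(p,np.c_[xs,ys],z)[:,:2]*1000).astype(np.float32)); print(q,d["p"],np.round(d["centre"]),[np.round(v,1) for v in rc])
E
```

```text
[ 520.9 -251.6   77.4] 557
[ 518.4 -251.6   77.9] 261
[ 521.1 -251.5   77.4] 282
0.116 [[383.6 192.2]] [[214.7 248.6]]
0.125 [[385.4 194.5]] [[214.1 246.2]]
0.134 [[387.3 197. ]] [[213.5 243.8]]
scale_bar 0.57 [384. 185.] [array([ 517. , -258.6]), array([32. , 80.8]), np.float64(77.5)]
mat 0.86 [366. 137.] [array([ 517.1, -249.5]), array([277.4, 279. ]), np.float64(17.0)]
```

Call:
{"fn": "apply_moves", "kwargs": {
  "xyz": [
    [0, 0.015, 0],
    [0, 0.022, 0],
    [0, 0.017, 0],
    [0, 0.008, 0],
    [0.02, 0, 0],
    [0.03, 0, 0],
    [0.02, 0, 0],
    [0, 0, 0]
  ],
  "twist": [-1.2, 0, 0, 0, 0, 0, 0, 0],
  "claw": [1, 1, 1, 1, 1, 1, 1, 1]
}}

```text
time_s: 13.45
tcp_pos: [0.5213, -0.2482, 0.1899]
ee_rot: [[0.023, 0.197, 0.98], [-0.009, 0.98, -0.197], [-1.0, -0.004, 0.025]]
wrist_force: [-0.7, -0.0, -1.1]
gripper_width: 0.997
```

```bash
python3 st.py; python3 - <<'E'
from station import r, imaging, job
from h import *
s=r.sense(); R=s["ee_rot"]; d=np.array([.521,-.2515,.120])-s["tcp_pos"]; print("tool d",np.round(np.array(R).T@d,4), "yaw",np.degrees(np.arctan2(R[1][1],R[0][1])))
E
```

```text
13.45 [ 0.5213 -0.2482  0.1899] [[0.0233, 0.1975, 0.98], [-0.0086, 0.9803, -0.1973], [-0.9997, -0.0038, 0.0245]] [-0.7 -0.  -1.1] [-0.02  0.07 -0.04] 0.9973032518544312
tool d [ 0.0699 -0.0031 -0.0013] yaw 78.61113141563042
```

Call:
{"fn": "apply_moves", "kwargs": {
  "xyz": [
    [0.012, -0.003, -0.001],
    [0.018, 0, 0],
    [0.018, 0, 0],
    [0.012, 0, 0],
    [0.006, 0, 0],
    [0, 0, 0]
  ],
  "twist": [1, 0, 0, 0, 0, 0],
  "claw": [1, 1, 1, 1, 1, 1]
}}

```text
time_s: 14.05
tcp_pos: [0.5241, -0.2529, 0.125]
ee_rot: [[0.031, 0.215, 0.976], [-0.012, 0.977, -0.215], [-0.999, -0.005, 0.033]]
wrist_force: [0.6, -0.0, -0.1]
gripper_width: 1.002
```

```bash
python3 st.py; python3 - <<'E'
from station import r, imaging, job
from h import *
s=r.sense(); R=s["ee_rot"]; d=np.array([.521,-.2515,.120])-s["tcp_pos"]; print("tool d",np.round(np.array(R).T@d,4), "yaw",np.degrees(np.arctan2(R[1][1],R[0][1])))
for n in ["scene","wrist"]:
    p=imaging.capture(n)
    im=p["pixels"][:,:,::-1].copy()
    if n=="scene": im=cv2.resize(im[180:340,120:340],None,fx=3.5,fy=3.5,interpolation=cv2.INTER_CUBIC)
    cv2.imwrite(f"pics/{n}10.png",im)
E
```

```text
14.05 [ 0.5241 -0.2529  0.125 ] [[0.0311, 0.2148, 0.9762], [-0.0116, 0.9766, -0.2146], [-0.9994, -0.0046, 0.0329]] [ 0.6 -0.  -0.1] [-0.07  0.02  0.02] 1.001541236684889
tool d [ 0.0049  0.0007 -0.0035] yaw 77.59353628566058
```

View pics/scene10.png

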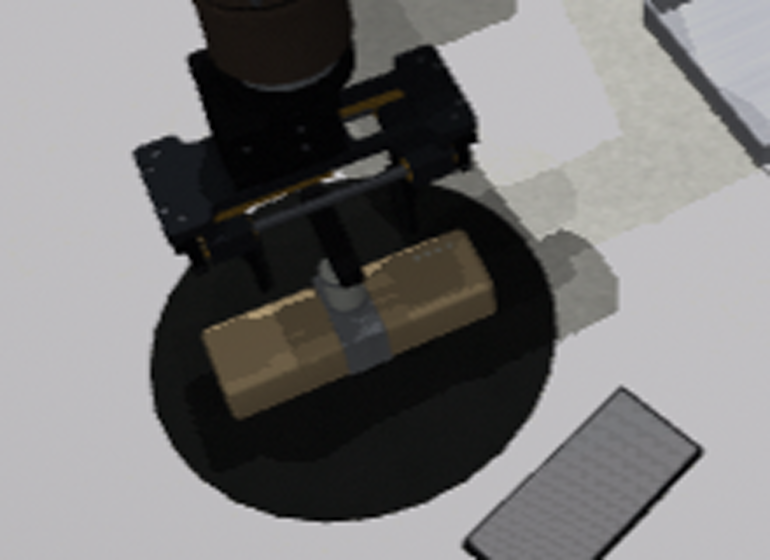

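View pics/wrist10.png

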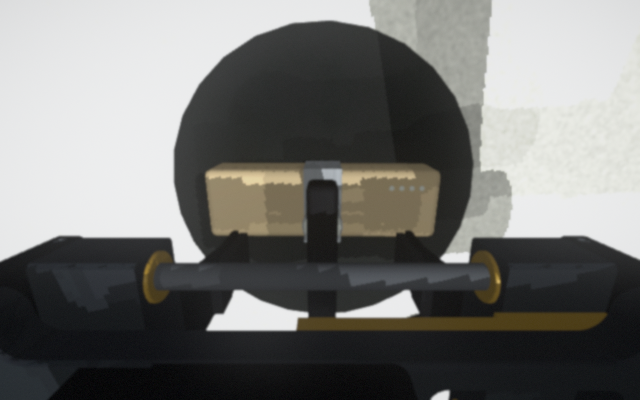

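Call:
{"fn": "apply_moves", "kwargs": {
  "xyz": [
    [0.003, 0.0005, -0.003],
    [0.002, 0, 0],
    [0, 0, 0]
  ],
  "twist": [0, 0, 0],
  "claw": [0.9, 0.5, 0]
}}

```text
time_s: 14.45
tcp_pos: [0.523, -0.2522, 0.1226]
ee_rot: [[0.037, 0.214, 0.976], [-0.013, 0.977, -0.214], [-0.999, -0.005, 0.039]]
wrist_force: [0.1, -0.1, -0.1]
gripper_width: 0.808
```

```bash
python3 st.py; python3 - <<'E'
from station import r, imaging, job
from h import *
for i in range(20):
    p=imaging.capture("wrist"); s=r.sense()
    print(round(s["time_s"],2),round(s["gripper_width"],3),np.round(s["wrist_force"],1),np.round(s["tcp_pos"],4))
    if s["gripper_width"]<.21 and i>12: break
np.savez("w11.npz",**{k:p[k] for k in("pixels","mtx","view")})
cv2.imwrite("pics/w11.png",p["pixels"][:,:,::-1])
E
```

```text
14.45 [ 0.523  -0.2522  0.1226] [[0.0369, 0.2144, 0.9761], [-0.0131, 0.9767, -0.214], [-0.9992, -0.0049, 0.0389]] [ 0.1 -0.1 -0.1] [-0.02  0.06 -0.04] 0.8084659579091247
14.5 0.77 [-0.5  0.7  0.4] [ 0.523  -0.2522  0.1228]
14.55 0.72 [-0.4  0.5  0. ] [ 0.5231 -0.2522  0.1228]
14.6 0.673 [-0.1 -0.3  0.8] [ 0.5231 -0.2522  0.1227]
14.65 0.631 [-0.  -1.  -0.3] [ 0.5231 -0.2522  0.1227]
14.7 0.587 [-0.5 -0.9 -0.1] [ 0.5231 -0.2522  0.1226]
14.75 0.54 [0.3 0.3 0.5] [ 0.523  -0.2522  0.1225]
14.8 0.491 [-0.2 -0.7  0. ] [ 0.523  -0.2522  0.1225]
14.85 0.453 [0.2 0.1 0. ] [ 0.523  -0.2522  0.1225]
14.9 0.402 [ 0.  -0.2 -0.4] [ 0.523  -0.2522  0.1224]
14.95 0.358 [-0.2 -0.3 -0.4] [ 0.523  -0.2522  0.1225]
15.0 0.31 [0.5 0.  1.7] [ 0.5229 -0.2522  0.1224]
15.05 0.263 [ 0.5 -0.1  0.7] [ 0.523  -0.2522  0.1224]
15.1 0.219 [-0.5 -0.1  0.3] [ 0.523  -0.2522  0.1224]
15.15 0.18 [ 0.2 -1.6 -1.3] [ 0.523  -0.2523  0.1225]
```

View pics/w11.png

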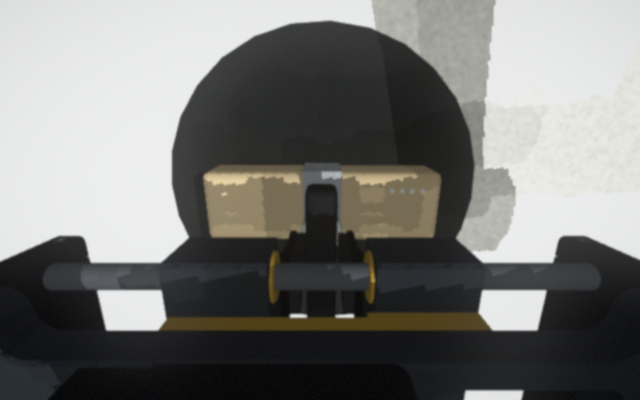

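Call:
{"fn": "apply_moves", "kwargs": {
  "xyz": [
    [0, 0, 0],
    [-0.004, 0, 0],
    [-0.007, 0, 0],
    [-0.008, 0, 0],
    [-0.008, 0, 0],
    [-0.008, 0, 0],
    [-0.008, 0, 0],
    [-0.008, 0, 0],
    [-0.005, 0, 0]
  ],
  "twist": [0, 0, 0, 0, 0, 0, 0, 0, 0],
  "claw": [0, 0, 0, 0, 0, 0, 0, 0, 0]
}}

```text
time_s: 16.05
tcp_pos: [0.518, -0.2504, 0.1797]
ee_rot: [[0.029, 0.216, 0.976], [-0.01, 0.976, -0.216], [-1.0, -0.003, 0.031]]
wrist_force: [-0.0, 0.2, -4.3]
gripper_width: 0.183
```

```bash
python3 st.py; python3 - <<'E'
from station import r, imaging, job
from h import *
p=imaging.capture("scene")
cv2.imwrite("pics/s12.png",cv2.resize(p["pixels"][180:340,120:340,::-1],None,fx=3.5,fy=3.5,interpolation=cv2.INTER_CUBIC))
s=r.sense();print(s["wrist_force"],s["tcp_pos"])
E
```

```text
16.05 [ 0.518  -0.2504  0.1797] [[0.0292, 0.2161, 0.9759], [-0.0095, 0.9764, -0.2159], [-0.9995, -0.003, 0.0306]] [-0.   0.2 -4.3] [-0.03 -0.05  0.02] 0.18332370390871205
[-0.28556043 -0.25654698 -4.02431341] [ 0.5183433  -0.25049577  0.18050421]
```

View pics/s12.png

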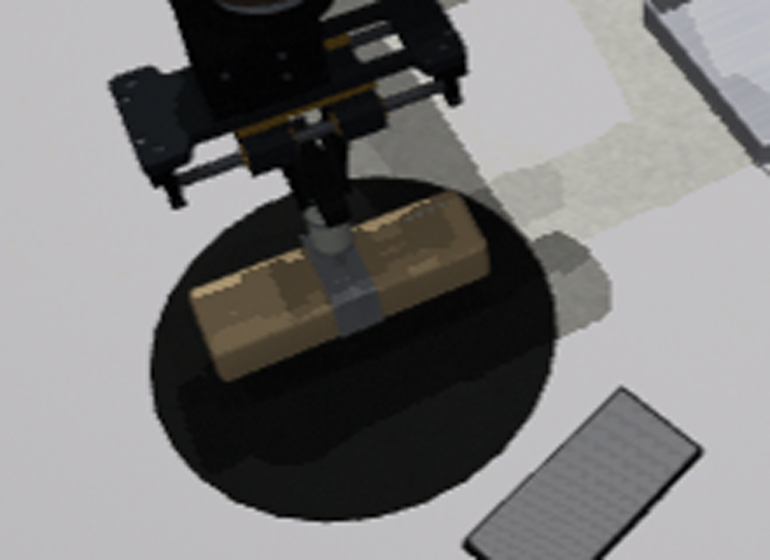

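```bash
python3 - <<'E'
from station import r, imaging, job
from fit import *
for i in range(50):
    p=imaging.capture("scene" if i!=48 else "wrist")
    if i==0:p0={k:p[k] for k in("pixels","mtx","view")}
    if i==48:W={k:p[k] for k in("pixels","mtx","view")}
    s=r.sense()
    if i%12==0: print(round(s["time_s"],2),np.round(s["wrist_force"],1),np.round(s["tcp_pos"],4),round(s["gripper_width"],3))
S={k:p[k] for k in("pixels","mtx","view")}
for dz in (0,.02,.03,.035,.04,.045):
    x,f=fit([S,W],(.517,-.2505,77.5),(.003+dz,.043+dz)); print(dz,np.round(x,1),round(f))
cv2.imwrite("pics/s13.png",cv2.resize(p["pixels"][180:340,120:340,::-1],None,fx=3.5,fy=3.5,interpolation=cv2.INTER_CUBIC))
E
```

```text
16.15 [ 0.1  0.9 -4.6] [ 0.5184 -0.2505  0.1799] 0.18
16.75 [ 0.1 -0.4 -3.9] [ 0.5178 -0.2503  0.1785] 0.179
17.35 [-0.1 -0.5 -4.2] [ 0.5178 -0.2503  0.1786] 0.18
17.95 [ 0.6  1.1 -4.3] [ 0.5178 -0.2503  0.1786] 0.178
18.55 [ 1.3 -0.3 -4.7] [ 0.5179 -0.2503  0.1786] 0.179
0 [ 521.8 -250.4   77.6] 2971
0.02 [ 518.4 -249.1   77.6] 1928
0.03 [ 516.4 -249.3   77.5] 680
0.035 [ 515.4 -248.8   77.9] 876
0.04 [ 514.  -248.8   78. ] 1501
0.045 [ 513.5 -250.3   77.4] 2311
```

View pics/s13.png

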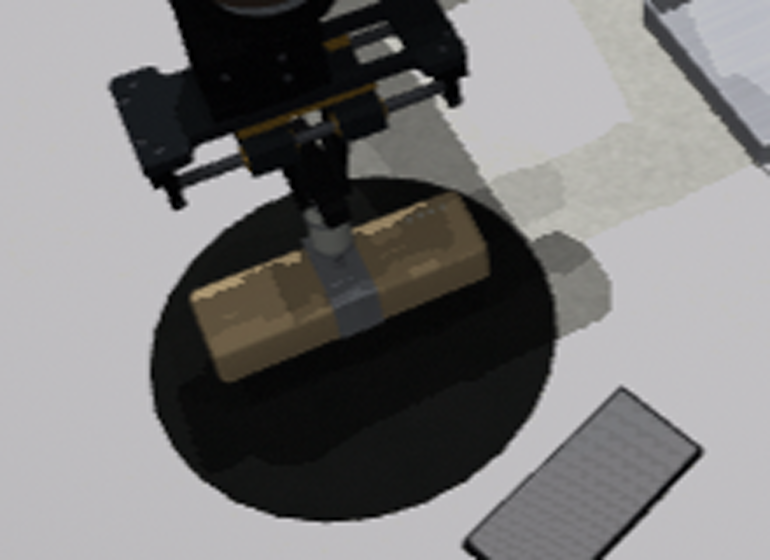

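Call:
{"fn": "apply_moves", "kwargs": {
  "xyz": [
    [0.004, 0, 0],
    [0.006, 0, 0],
    [0.006, 0, 0],
    [0.006, 0, 0],
    [0.006, 0, 0],
    [0.006, 0, 0],
    [0.006, 0, 0],
    [0.006, 0, 0]
  ],
  "twist": [0, 0, 0, 0, 0, 0, 0, 0],
  "claw": [0, 0, 0, 0, 0, 0, 0, 0]
}}

```text
time_s: 19.4
tcp_pos: [0.5194, -0.2508, 0.129]
ee_rot: [[0.028, 0.216, 0.976], [-0.009, 0.976, -0.216], [-1.0, -0.003, 0.03]]
wrist_force: [-1.5, 1.2, -2.4]
gripper_width: 0.184
```

```bash
python3 st.py
```

```text
19.4 [ 0.5194 -0.2508  0.129 ] [[0.0283, 0.2159, 0.976], [-0.0094, 0.9764, -0.2158], [-0.9996, -0.0031, 0.0296]] [-1.5  1.2 -2.4] [ 0.23  0.3  -0.  ] 0.1836392847687553
```

Call:
{"fn": "apply_moves", "kwargs": {
  "xyz": [
    [0.003, 0, 0],
    [0.002, 0, 0],
    [0.001, 0, 0]
  ],
  "twist": [0, 0, 0],
  "claw": [0, 0, 0]
}}

```text
time_s: 19.7
tcp_pos: [0.5196, -0.2508, 0.1226]
ee_rot: [[0.028, 0.216, 0.976], [-0.01, 0.976, -0.215], [-1.0, -0.003, 0.029]]
wrist_force: [-1.4, 1.4, 2.2]
gripper_width: 0.176
```

```bash
python3 - <<'E'
from station import r, imaging, job
from fit import *
for i in range(4):
    p=imaging.capture("scene" if i!=2 else "wrist")
    if i==2:W={k:p[k] for k in("pixels","mtx","view")}
    s=r.sense(); print(round(s["time_s"],2),np.round(s["wrist_force"],1),np.round(s["moment"],2),np.round(s["tcp_pos"],4),round(s["gripper_width"],3))
S={k:p[k] for k in("pixels","mtx","view")}
for dz in (0,.005,.01,.02):
    x,f=fit([S,W],(.519,-.2505,77.5),(.003+dz,.043+dz)); print(dz,np.round(x,1),round(f))
cv2.imwrite("pics/s14.png",cv2.resize(p["pixels"][180:340,120:340,::-1],None,fx=3.5,fy=3.5,interpolation=cv2.INTER_CUBIC))
E
```

```text
19.75 [-1.4  2.1 -1.4] [0.32 0.44 0.01] [ 0.5196 -0.2508  0.1228] 0.181
19.8 [-1.  -0.3 -1.5] [ 0.29  0.42 -0.02] [ 0.5196 -0.2508  0.1228] 0.182
19.85 [-1.   1.  -2.2] [0.28 0.4  0.03] [ 0.5195 -0.2508  0.1228] 0.179
19.9 [-1.6  0.4 -1.4] [0.32 0.44 0.02] [ 0.5195 -0.2508  0.1228] 0.18
0 [ 516.9 -249.9   77.3] 1306
0.005 [ 516.6 -250.6   77.6] 1889
0.01 [ 516.1 -250.    77.7] 3010
0.02 [ 514.5 -250.4   77.4] 4909
```

View pics/s14.png

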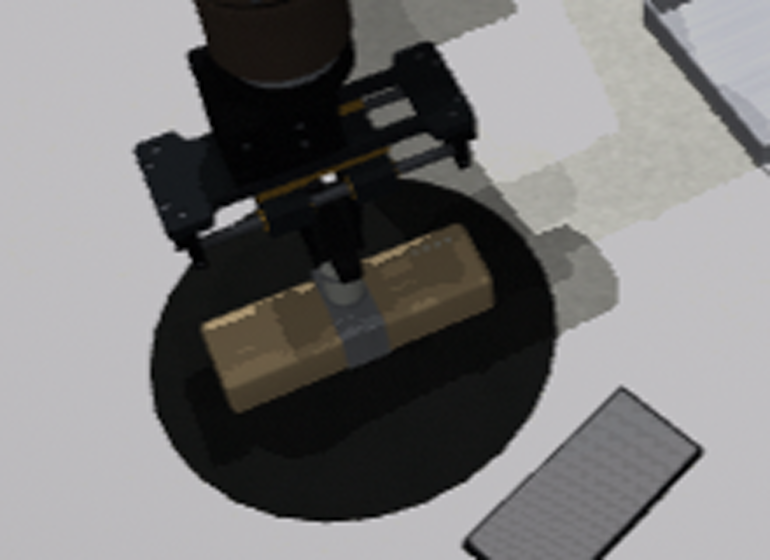

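Call:
{"fn": "apply_moves", "kwargs": {
  "xyz": [
    [0.001, 0, 0],
    [0, 0, 0],
    [0, 0, 0]
  ],
  "twist": [0, 0, 0],
  "claw": [0, 0, 0]
}}

```text
time_s: 20.2
tcp_pos: [0.5195, -0.2508, 0.1228]
ee_rot: [[0.029, 0.216, 0.976], [-0.01, 0.976, -0.215], [-1.0, -0.003, 0.03]]
wrist_force: [-1.4, 1.3, -2.0]
gripper_width: 0.182
```

```bash
python3 st.py
```

```text
20.2 [ 0.5195 -0.2508  0.1228] [[0.0286, 0.2156, 0.9761], [-0.0098, 0.9765, -0.2154], [-0.9995, -0.0034, 0.03]] [-1.4  1.3 -2. ] [0.29 0.4  0.01] 0.18248012897854254
```

Call:
{"fn": "apply_moves", "kwargs": {
  "xyz": [
    [0.002, 0, 0]
  ],
  "twist": [0],
  "claw": [0]
}}

```text
time_s: 20.3
tcp_pos: [0.5202, -0.2511, 0.1223]
ee_rot: [[0.03, 0.215, 0.976], [-0.011, 0.977, -0.215], [-0.999, -0.004, 0.032]]
wrist_force: [-3.9, 5.1, 14.4]
gripper_width: 0.177
```

```bash
python3 st.py;python3 st.py; python3 - <<'E'
from station import imaging,r
for i in range(3): imaging.capture("top"); print(r.sense()["wrist_force"], r.sense()["tcp_pos"])
E
```

```text
20.3 [ 0.5202 -0.2511  0.1223] [[0.0299, 0.2148, 0.9762], [-0.0108, 0.9767, -0.2145], [-0.9995, -0.0041, 0.0315]] [-3.9  5.1 14.4] [ 1.5   1.44 -0.  ] 0.17688197511303944
20.3 [ 0.5202 -0.2511  0.1223] [[0.0299, 0.2148, 0.9762], [-0.0108, 0.9767, -0.2145], [-0.9995, -0.0041, 0.0315]] [-3.9  5.1 14.4] [ 1.5   1.44 -0.  ] 0.17688197511303944
[-2.63035443  3.7321507   7.8643305 ] [ 0.5202491  -0.25106886  0.1225641 ]
[-4.43136811  2.72680755  8.12062253] [ 0.52010655 -0.25099704  0.12252444]
[-3.68233054  2.88399027  7.59574466] [ 0.52008001 -0.25098961  0.12251156]
```

Call:
{"fn": "apply_moves", "kwargs": {
  "xyz": [
    [0, 0, 0],
    [0, 0, 0],
    [0, 0, 0],
    [0, 0, 0],
    [0, 0, 0],
    [0, 0, 0]
  ],
  "twist": [0, 0, 0, 0, 0, 0],
  "claw": [1, 1, 1, 1, 1, 1]
}}

```text
time_s: 21.05
tcp_pos: [0.5235, -0.2523, 0.1239]
ee_rot: [[0.038, 0.214, 0.976], [-0.014, 0.977, -0.214], [-0.999, -0.005, 0.04]]
wrist_force: [0.2, -0.8, -0.9]
gripper_width: 0.641
```

Call:
{"fn": "apply_moves", "kwargs": {
  "xyz": [
    [-0.004, 0, 0],
    [-0.012, 0, 0],
    [-0.025, 0, 0],
    [-0.035, 0, 0],
    [-0.035, 0, 0],
    [-0.025, 0, 0],
    [-0.01, 0, 0],
    [0, -0.02, 0],
    [0, -0.03, 0],
    [0, -0.03, 0],
    [0, -0.02, 0]
  ],
  "twist": [0, 0, 0, 0, 0, 0, 0, 0, 0, 0, 0],
  "claw": [1, 1, 1, 1, 1, 1, 1, 1, 1, 1, 1]
}}

```text
time_s: 22.15
tcp_pos: [0.4959, -0.3484, 0.2822]
ee_rot: [[0.042, 0.208, 0.977], [-0.014, 0.978, -0.208], [-0.999, -0.005, 0.044]]
wrist_force: [0.2, 0.1, -0.5]
gripper_width: 1.0
```

```bash
python3 st.py; python3 - <<'E'
from station import r, imaging, job
from fit import *
D={}
for n in ("scene","wrist","top"):
    p=imaging.capture(n); D[n]={k:p[k] for k in("pixels","mtx","view")}
    im=p["pixels"][:,:,::-1]
    cv2.imwrite(f"pics/{n}15.png",im)
    d=imaging.regions_of("mat",p)
    if d:
        ys,xs=np.nonzero(d[0]["mask"]); print(n,[np.round(v,1) for v in cv2.minAreaRect((ray(p,np.c_[xs,ys],.003)[:,:2]*1000).astype(np.float32))])
for ps in ("scene","wrist"): print(ps,[np.round(v,1) for v in fit([D[ps]],(.52,-.2505,77.5))])
E
```

```text
22.15 [ 0.4959 -0.3484  0.2822] [[0.0422, 0.2081, 0.9772], [-0.0144, 0.9781, -0.2077], [-0.999, -0.0053, 0.0443]] [ 0.2  0.1 -0.5] [-0.05  0.03  0.05] 1.0002840319527546
scene [array([ 519.5, -251.6]), array([277.7, 275.3]), np.float64(50.2)]
wrist [array([ 516. , -249.9]), array([274.4, 278.3]), np.float64(2.6)]
scene [array([ 515.1, -250.1,   79.6]), np.float64(262.9)]
wrist [array([ 516.6, -249.2,   77.4]), np.float64(271.8)]
```

View pics/scene15.png

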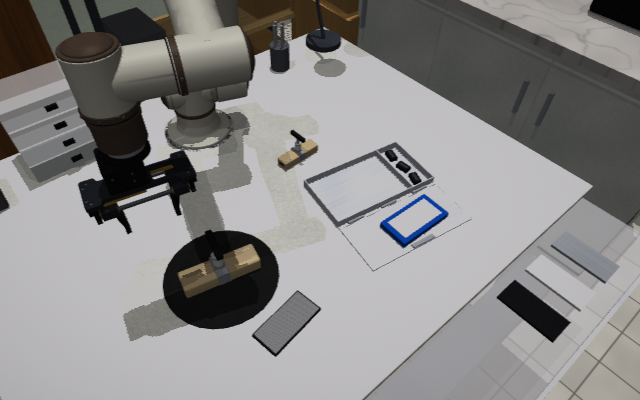

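View pics/wrist15.png

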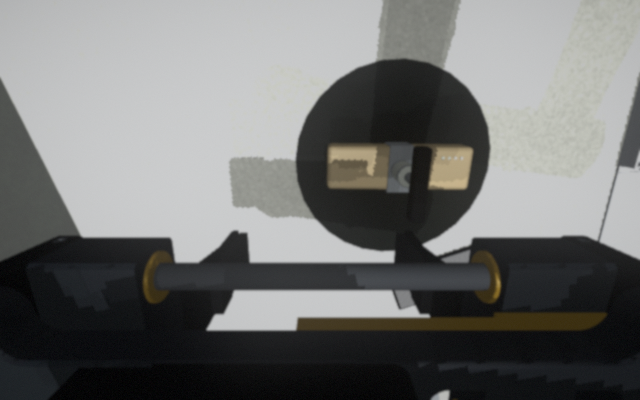

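Scene view: the bank rests flat at about (220,268), centred on the mat with the scale upright. The gripper is clear of it. The phone at (285,322), box at (413,219) and speakers at (403,166) have not moved. Handing in.

```bash
python3 - <<'E'
from station import job
print(job.finish_job())
E
```

```text
the job is handed in; nothing more can be done
None
```

The job is done and handed in at about 22 s of the 64 s allowed; no verdict was reported.

- **First carry:** I took the larger power bank (the one in the tray, 190 mm long) by its body, about 66 mm from its middle. The far end sagged a few degrees on the way. I set it flat on the mat and let go, and it lay within about 3 mm of the mat's middle.
- **Lift by the scale:** I gripped the crossbar and raised it until the bank hung about 30 mm clear, judged from the pictures. I held it still for about 2.5 s, with a steady pull of about 4.2 N.
- **Final set-down:** I lowered the bank until it rested on the mat and the spring was slack. I pressed down briefly with about 14 N, then opened the fingers and backed off.

**Last checks:** The bank lies flat with the scale upright. Its centre is at about (0.516, -0.250) m, against about (0.518, -0.250) m for the mat. The gripper is clear, and the phone, box and speakers look unmoved.

**Disagreements:**
- The two camera fits for the bank differ by about 1.5 mm and 2° in its turn on the mat. I took that as measuring error.
- The tool had drifted to about 2.5° off vertical by the end, which the moves cannot correct. It had no visible effect.

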